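# Wedge the mortar tight in its pounding cradle

## Robot

A 6-joint arm with a two-finger parallel gripper is mounted at the origin on the work surface; the furniture and walls round the work are solid. World frame = base frame: x ahead of the robot, y to its left, z up, the work surface at z = 0. Lengths are in m, angles in rad, forces in N, time in s.
With the tool pointing down it reaches from about 0.325 to 1 m from the base axis. Payload 5.1 kg.
Tool frame: the origin (TCP) lies at the very end of the fingers, on their centre line; the grasp point (between the pads) lies 19 mm behind it; z points along the fingers, x is the direction in which the jaws open and shut, and the axes are right-handed (so a half turn about z gives the same grasp; the last joint's range is limited). The gripper opens to 85 mm and grips with 20 to 120 N. Pads are 22 mm wide; open, the fingers measure 114 mm over their backs; the gripper's body (76 mm by 85 mm) begins 54 mm behind the grasp point. The pads swing forward as they close: fully open they stand 13 mm farther back than shut.
Start: joints at [1.042, 0.124, 1.65, -0, 1.367, -0.083], TCP at [0.28, 0.586, 0.231] pointing down, gripper open.
Joint ranges: [-2.61, 2.61], [-1.02, 2.33], [0.03, 2.71], [-1.35, 4.49], [0.32, 2.68], [-2.91, 2.91]. Speed limits (rad/s): [2.57, 2.57, 3.14, 3.14, 3.14, 3.14].

## Interface

Orientations are given as a unit quaternion [w, x, y, z].
In Python, from cell import readout, optics, ctrl gives the robot as it stands.
- The arm moves only by the tool move_arm, never from a script. Its argument "motion" is text: rows parted by semicolons, each of 6 numbers parted by spaces: the shift along the tool's x, y, z in cm, then the turn, a rotation vector about the tool's x, y, z in degrees. In form: dx dy dz rx ry rz; .... A call has 1 to 10 rows; each row is the pose to reach, as a shift and turn from the pose measured when the call began, along the tool's axes at that moment; what a row does not reach only later rows make up. A row lasts 1/10 s, in which the tool goes at most 50 mm and 8.59 degrees, less where a joint would pass 70% of its speed; a pose out of reach is approached as far as the arm can. A call with a gripper value outside its range is refused whole. "grip" is the closure, from 0 (fully open) to 1 (shut), set as the call begins (left out, the last holds). The fingers move at their own pace and stop on an object; "grip_force" is the grip in N (left out, the last holds). Time passes only in rows, so rows that repeat a pose let the fingers close. It gives the time, the measured TCP pose, the force and the opening at its end, in the units of the state.
- readout.get_obs(): the state, without advancing time (a new reading comes with each control period).
- optics.capture(name): name is "side" or "top" or "wrist"; returns the picture (384x512x3 uint8, red, green, blue); there is no depth.
- optics.calibration(name): a dict with "vfov" (degrees; the focal length in pixels is half the picture's height over the tangent of half this angle, whatever the lens; pixels are square), "cx", "cy" (the principal point, pixels), "R" (3x3) and "t" (3): a world point X has camera coordinates R X + t; the wrist camera has in their place "tool_from_camera" (4x4, takes a point from camera to tool coordinates, whose origin is the TCP and whose axes are the tool frame's). Camera axes: x right, y down, z forward; pixel columns grow to the right and rows downward; lengths in m; the calibration is good to about 2 mm. A picture is of the moment at which its call begins: read the wrist's pose just before it. calibration takes no time and is no camera call.
- ctrl.job_done(): hands the job in, once; it reports no verdict.
The state is a dict: "clock": time; "q": joint angles; "joint_velocities": joint speeds; "tau": joint torques, N m; "tcp_pos": TCP position; "ee_rot": TCP orientation; "wrist_force": force on the tool from outside, world axes, zero at the start; "moment": the same for the moment, N m; "finger_gap": finger opening in m.
Only numpy, scipy, OpenCV 4.12 (cv2) and the standard library are available. Lean on these libraries where they do the work, as an engineer would, in place of code of your own. Each camera call takes 0.05 s, during which the arm holds its last target.

## Task

Stand the loose wooden wedge in the mouth of the slot between the cradle's slanted fence and its sliding jaw, thin end first, and let go of it while it is still loose there. Then push or tap it farther in until the mortar is locked tight: the sprung V pad behind the mortar is pushed back to its stop and the wedge's thick end is about level with the end of the fence. Let go, and leave the mortar standing and the things around undisturbed.

Things in the scene. Friction and masses are not known exactly. Their poses are not given: they have to be found in the camera images.
- wedge: loose light-wood wedge, 150 long (y), 45 tall (z), 0.16 kg, standing on its long edge. Origin: middle of the underside. +y points to the thin end (12 thick); thick end (37) at -y; taper 1:6. The +x face is straight, at x=+12; the -x face slants: thin end spans x=0..12, thick end x=-25..12. Its middle line leans 4.8 deg from y (x=+6 at the thin end, -6 at the thick end). Pinch it across its thickness.
- wedge_tip (a point): centre of the wedge's thin end face, 22 above its underside
- wedge_butt (a point): centre of the wedge's thick end face (37 wide, 45 tall), 22 above its underside: push here, towards the thin end
- cradle: wooden cradle fixed to the worktop, 12 mm base board, 178 x 130, with a 62-wide tongue (x=-75..-13) reaching to y=-145. Origin: underside, near the middle of the board. Fence (40 tall above the board, y=-60..60) on the -x side: inner face at x=-57 at y=-60, x=-37 at y=+60, top 52 above the worktop. The wedge slides along the board to +y, its straight face to the jaw.
- slot_mouth (a point): on top of the cradle's board, middle of the slot's mouth at the end of the fence (y=-60 in the cradle's frame), where the slot is 26 wide
- jaw (a joint): dark wooden jaw, 20 thick, 90 long (y=-45..45), 38 tall, between slot and mortar: slides to the cradle's +x, 0 (start; slot-side face at x=-31) to 0.014 m. It moves easily and only when the wedge pushes it; it starts about 1 to 5 mm from the mortar. Locked: about 0.011.
- pad (a joint): sprung black V pad behind the mortar: 0 = out, 0.006 m = back on its stop; spring 1 N per mm. The wedge must move 6 mm for each 1 mm of pad. At 0.006 the wedge's thick end is level with the fence's end (y=-60), its centre at x=-38.5 in the cradle's frame. Pushing the wedge takes up to about 20 N near the end; friction keeps it there.
- mortar: small brass mortar, 71 across, 60 tall, about 0.6 kg, standing loose on the cradle's board between jaw and pad; origin under its centre, +z up. It is moved only by the jaw.
- pestle: brass pestle, 129 long, lying on the worktop; bystander, to be left where it is
- packet_amber: amber paper packet tied with string, 83 x 117 x 36; bystander, to be left where it is
- packet_brown: brown paper packet tied with string, 79 x 82 x 32; bystander, to be left where it is
- tin: open round steel tin, 80 across, 43 tall; bystander, to be left where it is

How it is judged:
On the way:
1. the wedge stands on the board with its thin end in the slot's mouth, let go, the pad not yet pressed (y of wedge_tip in the frame of cradle above -0.055 m and x of wedge_tip in the frame of cradle between -0.06 and -0.025 m and z of wedge in the frame of cradle below 0.016 m and contact force between the fingers and wedge below 0.1 N and value of joint pad below 0.001 m), for 0.2 s.
At the end, for the whole second after the job is handed in: the wedge lies driven in the slot, thin end first, flat on the board and at rest, holding the sprung pad back by more than 4 of its 6 mm (thick end no more than about 12 mm short of the fence's end), and the mortar stands upright between jaw and pad; nothing is touched (value of joint pad above 0.004 m and angle between the y axis of wedge and the y axis of cradle, either way round below 0.12 rad and y of wedge_tip in the frame of slot_mouth above 0.12 m and z of wedge in the frame of cradle below 0.018 m and angle between mortar's own z axis and vertical below 0.1 rad and horizontal distance between mortar and cradle below 0.05 m and linear speed of wedge below 0.01 m/s).
It fails at once if a bystander is moved by more than 3 cm (distance of any of pestle, packet_amber, packet_brown, tin from where it was at the start of the episode above 0.03 m).
It fails at once if the mortar is tipped or lifted out (angle between mortar's own z axis and vertical above 0.3 rad or z of mortar in the frame of cradle above 0.03 m).
It also fails if it takes over 51 s, if anything falls off the work surface, if the arm or the gripper's body presses on something with over 40 N, if the wrist force passes 120 N, or if a joint passes its speed limit or range.

## Working session

There is one attempt and no reset: what is moved stays moved. The work goes in short steps, Python scripts to look and compute and a tool call to move; the robot and the scene stay as the last step left them, time stands still between calls to the robot, and variables do not carry over. Pictures are saved under pics/ and viewed, and the job is handed in when it is done.

Besides the shell and the picture viewer there is one more tool, called after ">>>" as name(argument=value, ...), one argument or row to a line, values as JSON. move_arm: Moves the arm, as the interface text tells. Its arguments: {"type":"object","properties":{"motion":{"type":"string"},"grip":{"type":"number"},"grip_force":{"type":"number"}},"required":["motion"]}

```bash
ls; mkdir -p pics; python3 - <<'E'
from cell import readout, optics, ctrl
import cv2
print(readout.get_obs())
for n in ["side","top","wrist"]:
    im=optics.capture(n); cv2.imwrite(f"pics/{n}0.png",im[:,:,::-1])
    print(n,optics.calibration(n))
E
```

```text
pics
{'clock': 0.0, 'q': array([ 1.04240489e+00,  1.24467873e-01,  1.65164484e+00,  7.34962682e-06,
        1.36752794e+00, -8.25973917e-02]), 'joint_velocities': array([ 0.0023941 ,  0.00113524,  0.00145764,  0.00023047, -0.00187691,
        0.00052938]), 'tau': array([-1.55553487e-03, -4.23631132e+01, -3.65445042e+01, -1.90772239e-04,
        7.08986074e-03, -3.61428775e-06]), 'tcp_pos': array([0.27997981, 0.5859386 , 0.23009437]), 'ee_rot': array([ 4.69582022e-04,  8.45923846e-01,  5.33302727e-01, -9.09988690e-04]), 'wrist_force': array([-0.14631441,  0.38462214,  0.2430191 ]), 'moment': array([ 0.05158866,  0.05685261, -0.01306379]), 'finger_gap': 0.0852668568601145}
side {'vfov': 56.14801454969597, 'cx': 249.80639130571993, 'cy': 183.20838491275435, 'R': array([[-0.97365187, -0.22803554, -0.00135411],
       [-0.1531235 ,  0.65817432, -0.7371294 ],
       [ 0.16898294, -0.71750007, -0.67575026]]), 't': array([0.43746905, 0.25583579, 0.62159676])}
top {'vfov': 49.89465437244688, 'cx': 255.07768246097962, 'cy': 189.59933446756185, 'R': array([[-0.00632047, -0.99997385, -0.00351323],
       [-0.99782991,  0.0065371 , -0.06551904],
       [ 0.0655403 ,  0.00309149, -0.99784513]]), 't': array([-0.2197843 ,  0.48704476,  0.88721028])}
wrist {'vfov': 58.706482733225265, 'cx': 252.12618982572968, 'cy': 192.13555261708277, 'tool_from_camera': array([[ 9.99999569e-01, -8.32098404e-04, -4.12547231e-04,
        -1.60058524e-04],
       [ 9.16886272e-04,  9.55263727e-01,  2.95753903e-01,
        -7.62371852e-02],
       [ 1.47995055e-04, -2.95754154e-01,  9.55264078e-01,
        -1.43188058e-01],
       [ 0.00000000e+00,  0.00000000e+00,  0.00000000e+00,
         1.00000000e+00]])}
```

View pics/top0.png

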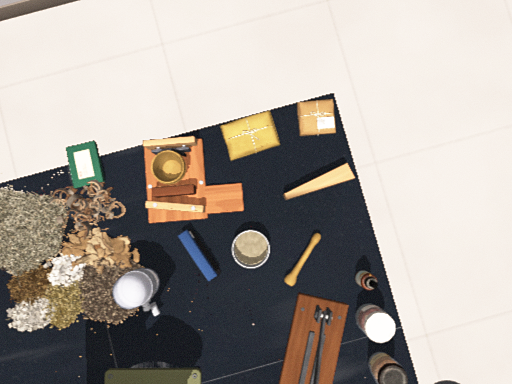

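View pics/side0.png

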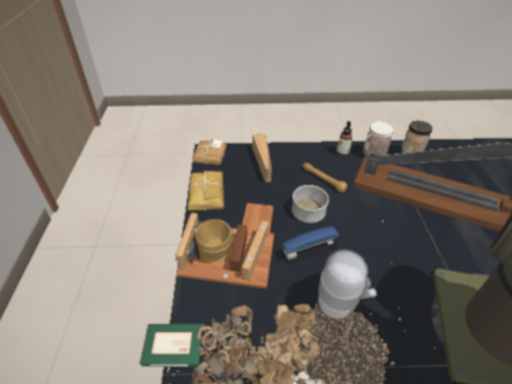

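View pics/wrist0.png

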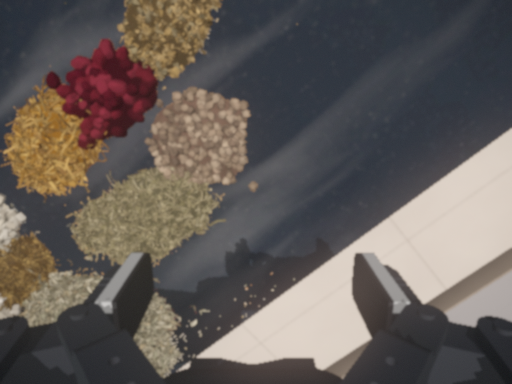

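```bash
python3 - <<'E'
import cv2
im=cv2.imread("pics/top0.png")
c=im[125:235,135:255]; cv2.imwrite("pics/topA.png",cv2.resize(c,None,fx=6,fy=5.4*6/5.4*0.9 if 0 else 6*0.9,interpolation=cv2.INTER_CUBIC) if 0 else cv2.resize(c[:100],None,fx=6,fy=6,interpolation=cv2.INTER_CUBIC))
c=im[145:215,270:370]; cv2.imwrite("pics/topB.png",cv2.resize(c,None,fx=8,fy=8,interpolation=cv2.INTER_CUBIC))
E
```

```text
(no output)
```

View pics/topA.png

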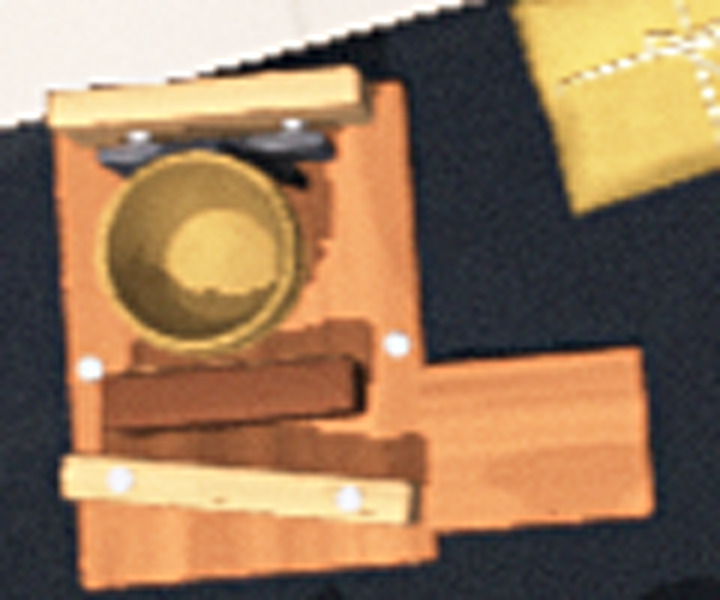

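View pics/topB.png

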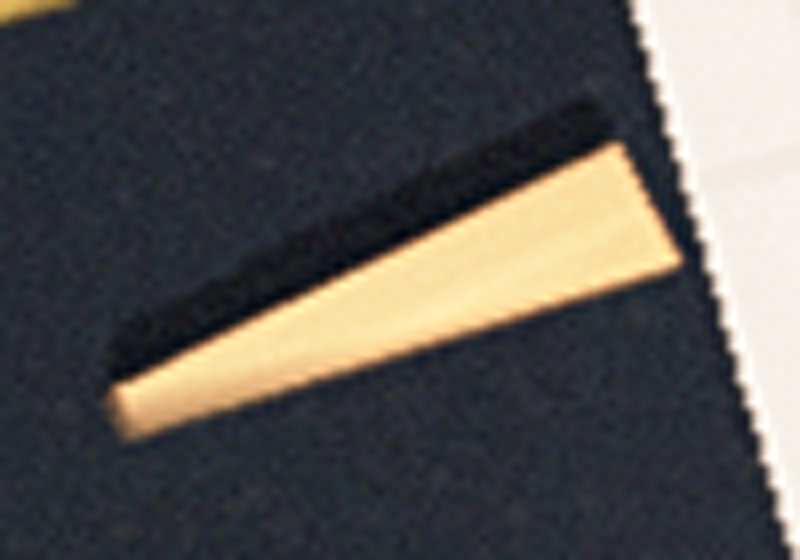

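```bash
cat > h.py <<'E'
import numpy as np, cv2
from cell import readout, optics, ctrl
from scipy.spatial.transform import Rotation as Ro
from scipy.optimize import least_squares
def K(c): 
    f=192/np.tan(np.radians(c['vfov'])/2); return f
def rt(name,obs=None):
    c=optics.calibration(name)
    if name!='wrist': return c,np.array(c['R']),np.array(c['t'])
    o=obs; q=o['ee_rot']; Rw=Ro.from_quat([q[1],q[2],q[3],q[0]]).as_matrix()
    T=np.eye(4);T[:3,:3]=Rw;T[:3,3]=o['tcp_pos']
    M=np.linalg.inv(T@np.array(c['tool_from_camera'])); return c,M[:3,:3],M[:3,3]
def proj(P,cam):
    c,R,t=cam; p=np.atleast_2d(P)@R.T+t; f=K(c)
    return np.c_[c['cx']+f*p[:,0]/p[:,2],c['cy']+f*p[:,1]/p[:,2]]
def ray(uv,z,cam):
    c,R,t=cam;f=K(c);d=R.T@np.array([(uv[0]-c['cx'])/f,(uv[1]-c['cy'])/f,1]);C=-R.T@t
    return C+d*(z-C[2])/d[2]
def crop(uv,o,s): return (np.array(uv,float)+.5)/s-.5+np.array(o)
def fit(local,uv,cam,x0,z0=0):
    local=np.array(local)
    def f(p):
        c,s=np.cos(p[2]),np.sin(p[2]); R=np.array([[c,-s,0],[s,c,0],[0,0,1]])
        return (proj(local@R.T+[p[0],p[1],z0],cam)-uv).ravel()
    r=least_squares(f,x0,loss='soft_l1'); return r.x,r.fun.reshape(-1,2)
def obs_T(o):
    q=o['ee_rot']; return Ro.from_quat([q[1],q[2],q[3],q[0]]).as_matrix(),o['tcp_pos']
def rel(o,P,Rw):
    R,p=obs_T(o); return R.T@(np.array(P)-p)*100, np.degrees(Ro.from_matrix(R.T@Rw).as_rotvec())
E
python3 - <<'E'
from h import *
cam=rt('top'); print('C',-cam[1].T@cam[2])
m=1e-3
L=np.array([[-13,-145,12],[-75,-145,12],[-57,-60,52],[-37,60,52],[-13,-65,12],[-75,-65,12]])*m
uv=crop([[640,350],[653,515],[415,482],[62,455],[425,364],[433,533]],[135,125],6)
x,r=fit(L,uv,cam,[.5,.2,0]);print(x,np.degrees(x[2]),r*6)
L=np.array([[0,75,45],[12,75,45],[12,-75,45],[-25,-75,45]])*m
uv=crop([[132,438],[115,390],[620,143],[682,262]],[270,145],8)
x,r=fit(L,uv,cam,[.5,-.2,.4]);print(x,np.degrees(x[2]),r*8)
E
```

```text
C [ 0.42645066 -0.22570522  0.91643702]
[ 0.50383857 -0.04788685  0.07555321] 4.328879933816218 [[ 2.33487892 -2.84779684]
 [ 2.87027833  0.96630291]
 [-9.4180659   0.77230136]
 [-2.83395903 -1.15024667]
 [-0.28131273  1.01286153]
 [ 4.27669464  0.93523731]]
[ 0.49691098 -0.35624345  0.45729398] 26.201014899769106 [[ 2.34744774 -4.16515784]
 [-1.16656915  3.24843244]
 [-1.75292878 -2.17426063]
 [ 0.60805992  2.9778989 ]]
```

```bash
cat > go.py <<'E'
from h import *
import sys
def down(ang): # tool x at world angle ang deg, z down
    a=np.radians(ang);x=np.array([np.cos(a),np.sin(a),0]);z=np.array([0,0,-1.]);return np.c_[x,np.cross(z,x),z]
if __name__=='__main__':
    a=[float(v) for v in sys.argv[1:]]
    o=readout.get_obs(); d,r=rel(o,a[:3],down(a[3])); print(np.round(d,2),np.round(r,2),o['tcp_pos'],o['clock'],o['wrist_force'],o['finger_gap'])
E
python3 go.py .47 -.06 .2 0
```

```text
[-50.1   44.99   3.11] [5.000e-02 9.000e-02 6.446e+01] [0.2800795  0.58603903 0.23033302] 0.15 [ 0.39838853  0.12718904 -0.81745222] 0.08529350653854664
```

>>> move_arm(
  motion="-50.1 45 3 0 0 64.4;-50.1 45 3 0 0 64.4;-50.1 45 3 0 0 64.4;-50.1 45 3 0 0 64.4;-50.1 45 3 0 0 64.4;-50.1 45 3 0 0 64.4;-50.1 45 3 0 0 64.4;-50.1 45 3 0 0 64.4;-50.1 45 3 0 0 64.4;-50.1 45 3 0 0 64.4",
)

```text
clock: 1.15
tcp_pos: [0.4209, 0.1053, 0.2088]
ee_rot: [0.001, 1.0, 0.001, -0.0]
wrist_force: [1.2, 1.3, -0.2]
finger_gap: 0.0856
```

```bash
python3 go.py .47 -.06 .2 0
```

```text
[ 4.89 16.53  0.9 ] [0.07 0.01 0.07] [0.42088882 0.10525367 0.20881282] 1.15 [ 1.19257254  1.31874089 -0.24683723] 0.08556563029736801
```

>>> move_arm(
  motion="4.9 16.5 2 0 0 0;4.9 16.5 2 0 0 0;4.9 16.5 2 0 0 0;4.9 16.5 2 0 0 0;4.9 16.5 2 0 0 0",
)

```text
clock: 1.65
tcp_pos: [0.4701, -0.0624, 0.1882]
ee_rot: [0.001, 1.0, -0.002, -0.001]
wrist_force: [-0.5, 0.0, 0.1]
finger_gap: 0.0857
```

```bash
python3 - <<'E'
from h import *
import pickle
o=readout.get_obs(); im=optics.capture('wrist'); cv2.imwrite('pics/w1.png',im[:,:,::-1]); pickle.dump(o,open('w1.pkl','wb')); print(o['tcp_pos'],o['joint_velocities'].max())
E
```

```text
[ 0.47005867 -0.06239559  0.18819045] 0.060959836403719846
```

View pics/w1.png

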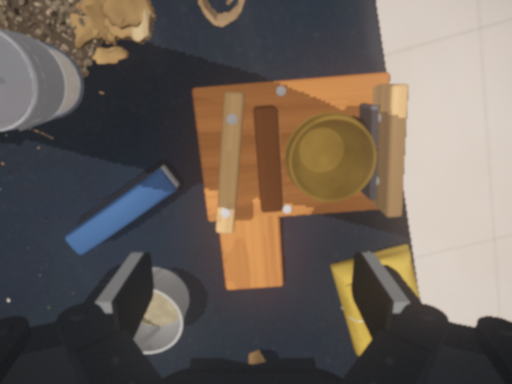

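```bash
python3 - <<'E'
import cv2
im=cv2.imread("pics/w1.png")
for n,(x,y,w,h) in dict(a=(185,65,130,90),b=(185,195,130,100)).items():
    cv2.imwrite(f"pics/w1{n}.png",cv2.resize(im[y:y+h,x:x+w],None,fx=6,fy=6,interpolation=cv2.INTER_CUBIC))
E
```

```text
(no output)
```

View pics/w1a.png

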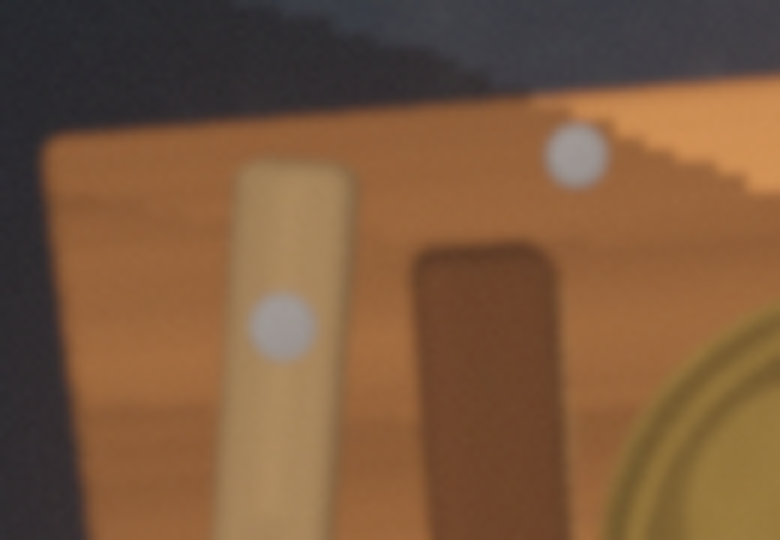

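View pics/w1b.png

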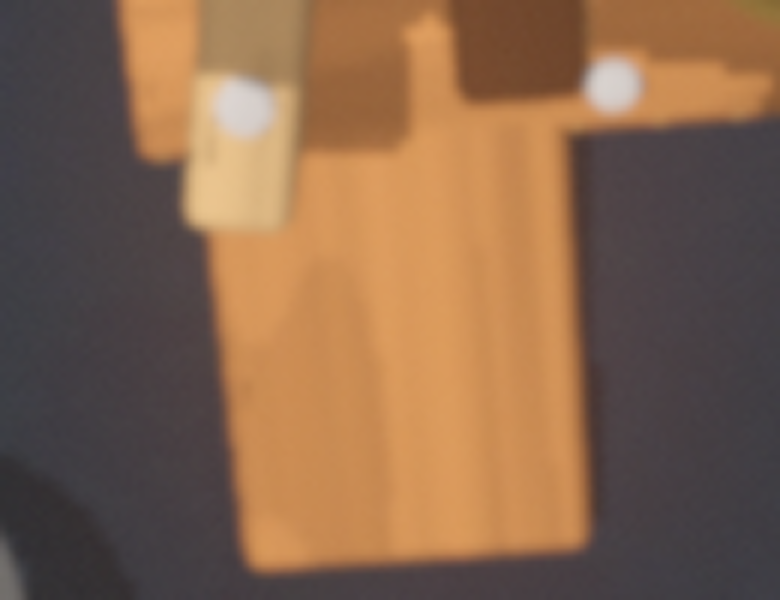

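```bash
python3 - <<'E'
from h import *
import pickle
o=pickle.load(open('w1.pkl','rb'));cam=rt('wrist',o)
m=1e-3
L=np.array([[-13,-145,12],[-75,-145,12],[-13,-65,12],[-57,-60,52],[-37,60,52],[-31,-45,50],[-31,45,50],[-11,-45,50],[-11,45,50]])*m
uv=np.r_[crop([[593,550],[246,574],[570,133],[288,230]],[185,195],6),crop([[356,163]],[185,65],6),crop([[458,102]],[185,195],6),crop([[414,248]],[185,65],6),crop([[586,95]],[185,195],6),crop([[556,245]],[185,65],6)]
x,r=fit(L,uv,cam,[.5,-.05,.07]);print(x,np.degrees(x[2]),'\n',r*6)
E
python3 go.py .483 -.335 .16 21.5
```

```text
[ 0.50406487 -0.04576899  0.07394453] 4.236709366094443 
 [[ -0.74167295  -0.95844959]
 [  0.54414578  -1.47033306]
 [ -2.2915508   -1.28625945]
 [  1.2676992   -9.50936258]
 [ -1.46934263 -17.78415044]
 [ -1.03354324   6.22116782]
 [ -4.72236569  10.44323798]
 [  7.35294827   3.23608681]
 [  2.87487479   1.38076095]]
[ 1.38 27.41  2.85] [ 2.000e-02  1.000e-01 -2.161e+01] [ 0.46980295 -0.06085149  0.1883478 ] 1.7 [-0.6365725  -0.30528285 -0.08635924] 0.08522579218012544
```

```bash
python3 go.py .512 -.393 .17 21.5
```

```text
[ 4.29 33.21  1.85] [ 2.000e-02  1.000e-01 -2.161e+01] [ 0.46980295 -0.06085149  0.1883478 ] 1.7 [-0.6365725  -0.30528285 -0.08635924] 0.08522579218012544
```

>>> move_arm(
  motion="4.3 33.2 1.8 0 0 -21.6;4.3 33.2 1.8 0 0 -21.6;4.3 33.2 1.8 0 0 -21.6;4.3 33.2 1.8 0 0 -21.6;4.3 33.2 1.8 0 0 -21.6;4.3 33.2 1.8 0 0 -21.6;4.3 33.2 1.8 0 0 -21.6;4.3 33.2 1.8 0 0 -21.6;4.3 33.2 1.8 0 0 -21.6",
)

```text
clock: 2.6
tcp_pos: [0.5125, -0.3923, 0.17]
ee_rot: [-0.001, 0.982, 0.186, -0.001]
wrist_force: [-0.2, 0.6, 0.1]
finger_gap: 0.0855
```

```bash
python3 - <<'E'
from h import *
import pickle
o=readout.get_obs(); im=optics.capture('wrist'); cv2.imwrite('pics/w2.png',im[:,:,::-1]); pickle.dump(o,open('w2.pkl','wb')); print(o['tcp_pos'],o['joint_velocities'].max())
E
```

```text
[ 0.51246231 -0.39225838  0.1699663 ] 0.027747491990025148
```

View pics/w2.png

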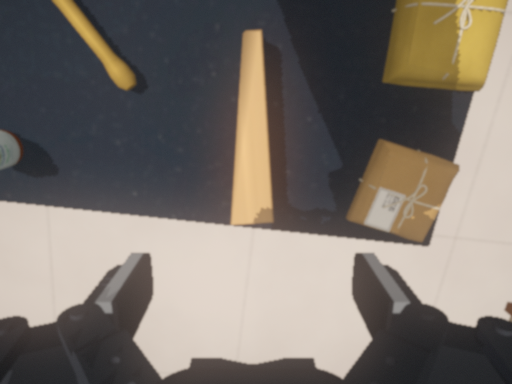

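```bash
python3 - <<'E'
import cv2,numpy as np
im=cv2.imread("pics/w2.png")
A=cv2.resize(im[20:65,215:290],None,fx=8,fy=8,interpolation=cv2.INTER_CUBIC)
B=cv2.resize(im[195:235,215:290],None,fx=8,fy=8,interpolation=cv2.INTER_CUBIC)
cv2.imwrite('pics/w2ab.png',np.r_[A[:280],B])
E
```

```text
(no output)
```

View pics/w2ab.png

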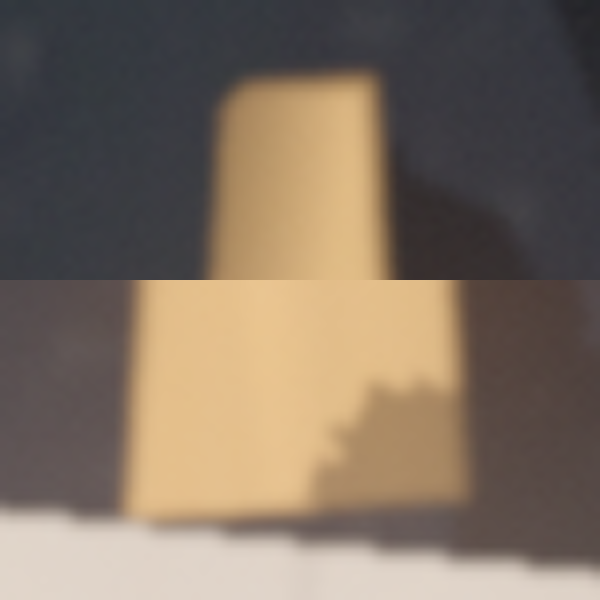

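```bash
python3 - <<'E'
from h import *
import pickle
from go import down
o=pickle.load(open('w2.pkl','rb'));cam=rt('wrist',o)
m=1e-3
L=np.array([[0,75,45],[12,75,45],[12,-75,45],[-25,-75,45]])*m
uv=np.r_[crop([[219,78],[380,73]],[215,20],8),crop([[470,220],[125,238]],[215,195],8)]
x,r=fit(L,uv,cam,[.5,-.35,.45]);print(x,np.degrees(x[2]),'\n',r*8)
c,s=np.cos(x[2]),np.sin(x[2]);R=np.array([[c,-s],[s,c]])
g=R@np.array([-.0008,-.010])+x[:2];ang=np.degrees(x[2])-4.8
print(g,ang)
o=readout.get_obs()
for z in (.08,.012):print(np.round(rel(o,[g[0],g[1],z],down(ang)),2))
E
```

```text
[ 0.49693587 -0.35493551  0.45359021] 25.98880479005841 
 [[ 16.65032461   0.57098876]
 [-10.79916755  -6.10389075]
 [  1.33429213   0.32251026]
 [ -2.33322056   7.90787952]]
[ 0.50059873 -0.36427486] 21.18880479005841
[[-0.09 -2.96  9.03]
 [-0.07  0.1   0.36]]
[[-0.08 -2.95 15.83]
 [-0.07  0.1   0.36]]
```

>>> move_arm(
  motion="-0.1 -2.9 4 0 0 0.4;-0.1 -2.9 9 0 0 0.4;-0.1 -2.9 12 0 0 0.4;-0.1 -2.9 14.5 0 0 0.4;-0.1 -2.9 16.3 0 0 0.4;-0.1 -2.9 16.3 0 0 0.4;-0.1 -2.9 16.3 0 0 0.4",
  grip=0.1,
  grip_force=30,
)

```text
clock: 3.35
tcp_pos: [0.5011, -0.3634, 0.0079]
ee_rot: [-0.0, 0.983, 0.184, -0.001]
wrist_force: [-0.6, -0.2, 0.8]
finger_gap: 0.0766
```

```bash
python3 go.py .5006 -.3643 .007 21.2; python3 - <<'E'
from h import *
o=readout.get_obs(); im=optics.capture('wrist'); cv2.imwrite('pics/w3.png',im[:,:,::-1])
E
```

```text
[-0.07  0.06  0.09] [-0.07  0.09  0.06] [ 0.50105788 -0.36344734  0.00792731] 3.35 [-0.57930158 -0.15471111  0.7892276 ] 0.07663480488623048
```

View pics/w3.png

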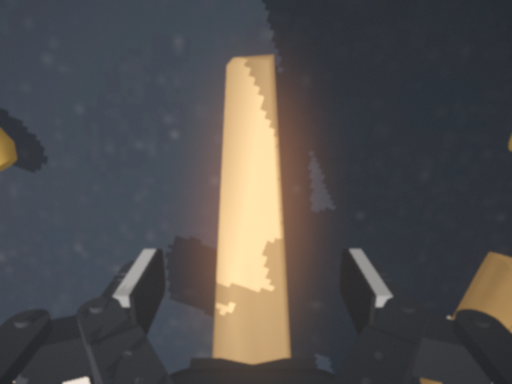

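The wedge (columns 215–290) lies centred between the open pads (150–355), with its middle line along the tool. Now I'll close the gripper.

>>> move_arm(
  motion="-0.1 0 0 0 0 0;-0.1 0 0 0 0 0;-0.1 0 0 0 0 0;-0.1 0 0 0 0 0;-0.1 0 0 0 0 0;-0.1 0 0 0 0 0;-0.1 0 0 0 0 0;-0.1 0 0 0 0 0",
  grip=1,
  grip_force=40,
)

```text
clock: 4.2
tcp_pos: [0.5013, -0.3652, 0.01]
ee_rot: [0.001, 0.983, 0.184, 0.0]
wrist_force: [-0.7, 1.8, 6.9]
finger_gap: 0.0273
```

>>> move_arm(
  motion="0 0 -2 0 0 0;0 0 -6 0 0 0;0 0 -10 0 0 0;0 0 -10 0 0 0;0 0 -10 0 0 0",
)

```text
clock: 4.7
tcp_pos: [0.5014, -0.3654, 0.1107]
ee_rot: [0.001, 0.983, 0.184, 0.001]
wrist_force: [1.1, -0.3, -2.2]
finger_gap: 0.0273
```

```bash
python3 - <<'E'
from h import *
import pickle
o=readout.get_obs(); im=optics.capture('wrist'); cv2.imwrite('pics/w4.png',im[:,:,::-1]);pickle.dump(o,open('w4.pkl','wb'))
im2=optics.capture('side'); cv2.imwrite('pics/s4.png',cv2.resize(im2[:,:,::-1][100:260,180:380],None,fx=4,fy=3.7))
print(o['tcp_pos'],o['wrist_force'],o['finger_gap'])
E
```

```text
[ 0.50142233 -0.36535371  0.11066738] [ 1.11412805 -0.27317666 -2.21459551] 0.027280709675905082
```

View pics/w4.png

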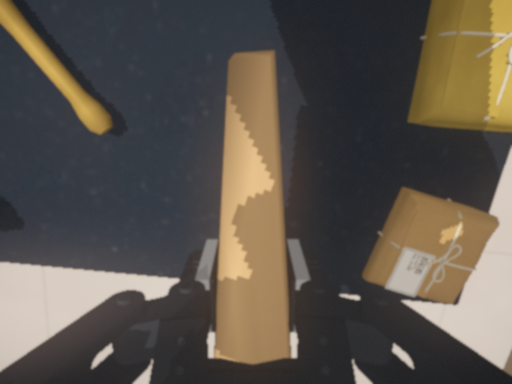

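View pics/s4.png

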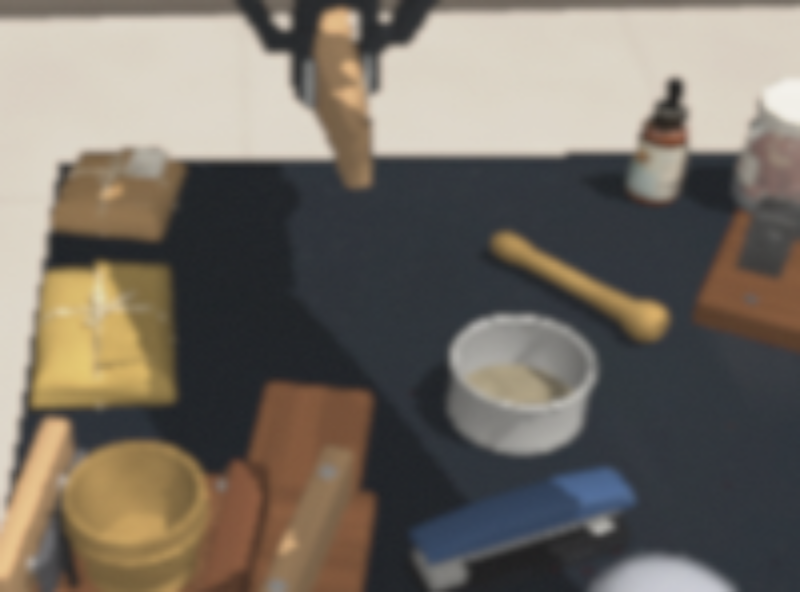

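```bash
python3 - <<'E'
import cv2,numpy as np
im=cv2.imread("pics/w4.png")
A=cv2.resize(im[40:75,205:305],None,fx=8,fy=8,interpolation=cv2.INTER_CUBIC)
B=cv2.resize(im[335:372,205:305],None,fx=8,fy=8,interpolation=cv2.INTER_CUBIC)
cv2.imwrite('pics/w4ab.png',np.r_[A,np.clip(B.astype(int)*2,0,255).astype(np.uint8)])
E
```

```text
(no output)
```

View pics/w4ab.png

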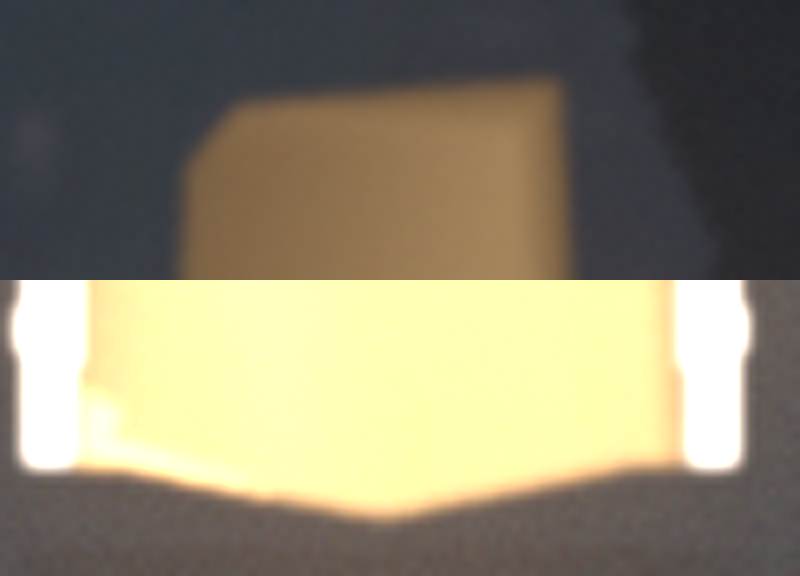

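```bash
python3 - <<'E'
from h import *
import pickle
im=cv2.imread("pics/w4.png").astype(float)
s=im[:,:,2]-im[:,:,0]
E=[]
for v in (80,110,140,170,200,225):
    row=np.convolve(s[v-1:v+2].mean(0),np.ones(1),'same')
    g=np.diff(row)
    l=205+np.argmax(g[205:240]);r=262+np.argmin(g[262:300])
    E.append((v,l+.5,r+.5))
print(E)
o=pickle.load(open('w4.pkl','rb'));cam=rt('wrist',o)
z0=o['tcp_pos'][2]-.010
corner=crop([[187,103],[565,80]],[205,40],8)
print(corner)
m=1e-3
T=np.array([[0,75,45],[12,75,45],[12,-40,45],[-115/6,-40,45]])*m
def f(p):
    c,s_=np.cos(p[2]),np.sin(p[2]);R=np.array([[c,-s_,0],[s_,c,0],[0,0,1]])
    q=proj(T@R.T+[p[0],p[1],z0],cam)
    res=[*(q[:2]-corner)[:,1]]
    for v,l,r in E:
        res+= [np.interp(v,[q[0,1],q[3,1]],[q[0,0],q[3,0]])-l, np.interp(v,[q[1,1],q[2,1]],[q[1,0],q[2,0]])-r]
    return res
r=least_squares(f,[.497,-.355,.4536]);p=r.x;print(p,np.degrees(p[2]),np.round(r.fun,2))
# wedge in tool
R,t=obs_T(o);print('tool x ang',np.degrees(np.arctan2(R[1,0],R[0,0])),'wedge org in tool',R.T@(np.r_[p[:2],z0]-t))
E
```

```text
[(80, np.float64(226.5), np.float64(276.5)), (110, np.float64(224.5), np.float64(277.5)), (140, np.float64(223.5), np.float64(279.5)), (170, np.float64(221.5), np.float64(281.5)), (200, np.float64(220.5), np.float64(282.5)), (225, np.float64(219.5), np.float64(284.5))]
[[227.9375  52.4375]
 [275.1875  49.5625]]
[ 0.49677258 -0.35543673  0.45462148] 26.047891985451486 [-0.48 -1.36  2.56 -3.05  2.85 -2.14  2.14 -2.24  2.43 -2.33  1.73 -1.43
  1.3  -1.84]
tool x ang 21.215303698137166 wedge org in tool [-0.00075363 -0.01095884  0.00996506]
```

```bash
cat > tgt.py <<'E'
from h import *
from go import down
import sys
CR=np.array([.5040,-.0465]);CA=.0742
Rc=np.array([[np.cos(CA),-np.sin(CA)],[np.sin(CA),np.cos(CA)]])
OFF=np.array([-.8,-11.,10.])*1e-3
def tcp_for_wedge(x,y,z,da=0):
    w=np.r_[CR+Rc@np.array([x,y])*1e-3,z*1e-3]
    ang=np.degrees(CA)-4.83+da; R=down(ang); return w-R@OFF,ang
def c2w(x,y): return CR+Rc@np.array([x,y])*1e-3
if __name__=='__main__':
    a=[float(v) for v in sys.argv[1:]]
    P,ang=tcp_for_wedge(*a); o=readout.get_obs(); d,r=rel(o,P,down(ang))
    print(P,ang,'|',np.round(d,2),np.round(r,2),o['clock'],np.round(o['wrist_force'],1),o['finger_gap'])
E
python3 tgt.py -47 -100 75
```

```text
[ 0.46523138 -0.16071656  0.085     ] -0.5786531601292912 | [  4.12 -20.21   2.29] [-0.07  0.12 21.8 ] 4.8 [-0.1  0.2 -1. ] 0.027165746617360837
```

>>> move_arm(
  motion="4.1 -20.2 0 0 0 21.8;4.1 -20.2 0 0 0 21.8;4.1 -20.2 0 0 0 21.8;4.1 -20.2 0 0 0 21.8;4.1 -20.2 0 0 0 21.8;4.1 -20.2 2.3 0 0 21.8;4.1 -20.2 2.3 0 0 21.8;4.1 -20.2 2.3 0 0 21.8",
)

```text
clock: 5.6
tcp_pos: [0.4639, -0.1607, 0.0834]
ee_rot: [-0.001, 1.0, -0.005, -0.003]
wrist_force: [0.1, 0.3, -0.7]
finger_gap: 0.0268
```

```bash
python3 tgt.py -47 -100 75;python3 - <<'E'
from h import *
import pickle
o=readout.get_obs(); im=optics.capture('wrist'); cv2.imwrite('pics/w5.png',im[:,:,::-1]);pickle.dump(o,open('w5.pkl','wb'))
im2=optics.capture('top'); cv2.imwrite('pics/t5.png',cv2.resize(im2[:,:,::-1][115:235,135:285],None,fx=5,fy=5,interpolation=cv2.INTER_CUBIC))
E
```

```text
[ 0.46523138 -0.16071656  0.085     ] -0.5786531601292912 | [ 0.13  0.   -0.17] [-0.13  0.33 -0.02] 5.6 [ 0.1  0.3 -0.7] 0.02678468356704573
```

View pics/w5.png

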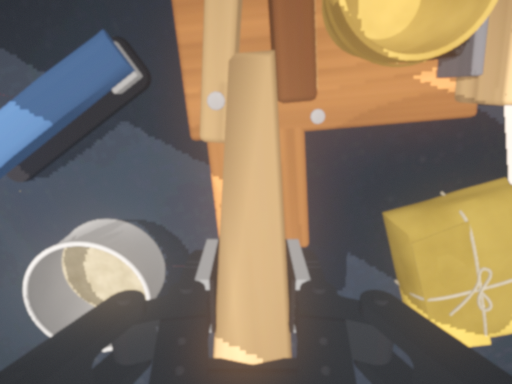

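View pics/t5.png

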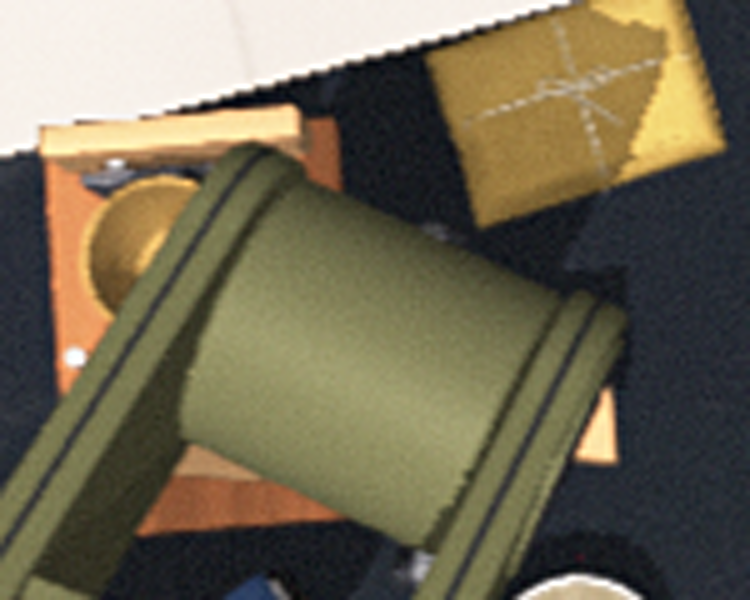

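```bash
python3 - <<'E'
from tgt import *
import pickle
o=pickle.load(open('w5.pkl','rb'));cam=rt('wrist',o)
for n,(x,y,z) in dict(jawLF=(-31,-45,50),jawRF=(-11,-45,50),fenceIF=(-57,-60,52),tongueR=(-13,-65,12),tongueRend=(-13,-145,12),tongueLend=(-75,-145,12)).items():
    print(n,proj(np.r_[c2w(x,y),z*1e-3],cam))
E
```

```text
jawLF [[277.76320904 104.21773957]]
jawRF [[317.71408851 100.69932765]]
fenceIF [[229.09384524 139.03905056]]
tongueR [[304.54834459 131.79137816]]
tongueRend [[309.2541085  247.90894822]]
tongueLend [[220.22232822 254.6173909 ]]
```

```bash
python3 tgt.py -47 -100 14
```

```text
[ 0.46523138 -0.16071656  0.024     ] -0.5786531601292912 | [ 0.02 -0.07  6.1 ] [-0.06  0.15 -0.05] 5.7 [ 0.9 -0.1 -0.3] 0.02737762666255034
```

>>> move_arm(
  motion="0 -0.1 2 0 0.1 0;0 -0.1 4 0 0.1 0;0 -0.1 5 0 0.1 0;0 -0.1 5.8 0 0.1 0;0 -0.1 6.1 0 0.1 0;0 -0.1 6.2 0 0.1 0;0 -0.1 6.2 0 0.1 0",
)

```text
clock: 6.4
tcp_pos: [0.4655, -0.1607, 0.0236]
ee_rot: [-0.0, 1.0, -0.006, 0.0]
wrist_force: [0.3, 0.3, -1.3]
finger_gap: 0.0269
```

```bash
python3 tgt.py -47 -100 12;python3 - <<'E'
from h import *
import pickle
o=readout.get_obs(); im=optics.capture('wrist'); cv2.imwrite('pics/w6.png',im[:,:,::-1]);pickle.dump(o,open('w6.pkl','wb'))
im2=optics.capture('side'); cv2.imwrite('pics/s6.png',cv2.resize(im2[:,:,::-1][170:290,160:310],None,fx=5,fy=5,interpolation=cv2.INTER_CUBIC))
E
```

```text
[ 0.46523138 -0.16071656  0.022     ] -0.5786531601292912 | [-0.03  0.    0.16] [-0.03 -0.01 -0.05] 6.4 [ 0.3  0.3 -1.3] 0.026931732258521815
```

View pics/w6.png

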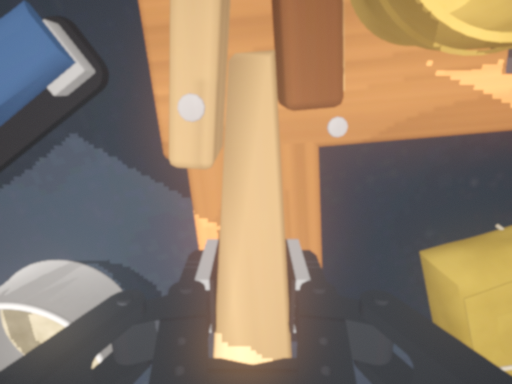

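View pics/s6.png

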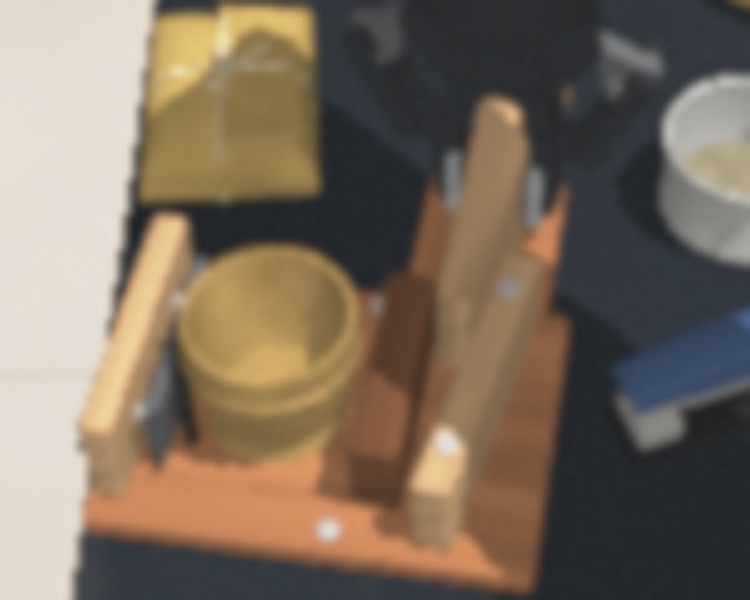

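>>> move_arm(
  motion="0 0 0.1 0 0 0;0 0 0.2 0 0 0;0 0 0.3 0 0 0",
)

```text
clock: 6.8
tcp_pos: [0.466, -0.1608, 0.0219]
ee_rot: [-0.0, 1.0, -0.005, 0.0]
wrist_force: [-5.1, 4.1, 12.5]
finger_gap: 0.0273
```

>>> move_arm(
  motion="0 0 0 0 0 0;0 0 0 0 0 0;0 0 0 0 0 0;0 0 0 0 0 0;0 0 0 0 0 0;0 0 0 0 0 0",
  grip=0.35,
)

```text
clock: 7.4
tcp_pos: [0.4659, -0.1608, 0.0218]
ee_rot: [-0.0, 1.0, -0.005, 0.0]
wrist_force: [0.3, 0.5, -1.1]
finger_gap: 0.0554
```

```bash
python3 - <<'E'
from h import *
import pickle
o=readout.get_obs(); im=optics.capture('wrist'); cv2.imwrite('pics/w7.png',im[:,:,::-1]);pickle.dump(o,open('w7.pkl','wb'));print(o['wrist_force'],o['tcp_pos'])
E
```

```text
[ 0.25385552  0.46846622 -1.07155329] [ 0.46594302 -0.16075357  0.02183514]
```

View pics/w7.png

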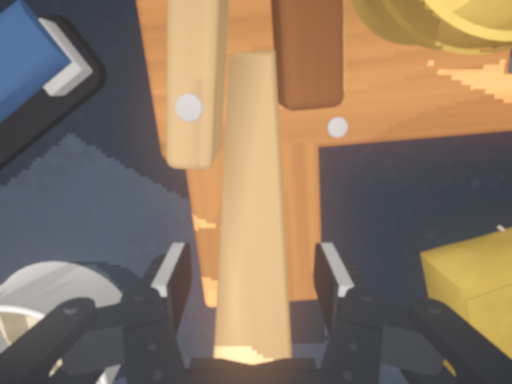

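>>> move_arm(
  motion="0 0 -1 0 0 0;0 0 -3 0 0 0;0 0 -6 0 0 0;0 0 -8.5 0 0 0;0 0 -8.5 0 0 0",
)

```text
clock: 7.95
tcp_pos: [0.4689, -0.1622, 0.1121]
ee_rot: [0.002, 1.0, -0.005, 0.004]
wrist_force: [0.4, 0.2, 1.0]
finger_gap: 0.0554
```

```bash
python3 - <<'E'
from tgt import *
o=readout.get_obs();p=c2w(-53.5,-205)
print(rel(o,[*p,.11],down(4.25)))
im=optics.capture('wrist'); cv2.imwrite('pics/w8.png',im[:,:,::-1])
import pickle;pickle.dump(o,open('w8.pkl','wb'))
E
```

```text
(array([-0.20327248,  9.27502126,  0.23496332]), array([ 0.21620913, -0.48956594, -4.86894317]))
```

View pics/w8.png

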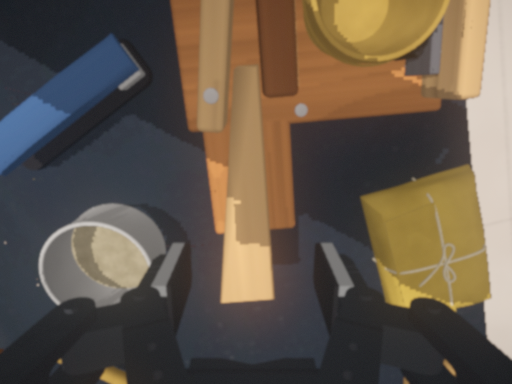

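```bash
python3 - <<'E'
from tgt import *
import pickle
o=pickle.load(open('w8.pkl','rb'));cam=rt('wrist',o)
for uv in ([221,302],[274,300],[233,66],[258,66]):
    print(Rc.T@(ray(uv,.057,cam)[:2]-CR)*1000)
E
```

```text
[ -70.39403384 -174.2492504 ]
[ -34.64208412 -175.99326099]
[-47.00040392 -26.09540131]
[-33.43714695 -27.25667081]
```

>>> move_arm(
  motion="-0.2 4.5 0 0 -0.5 -4.9;-0.2 9.3 0 0 -0.5 -4.9;-0.2 9.3 0 0 -0.5 -4.9;-0.2 9.3 0 0 -0.5 -4.9;-0.2 9.3 0 0 -0.5 -4.9;-0.2 9.3 0 0 -0.5 -4.9",
  grip=1,
)

```text
clock: 8.6
tcp_pos: [0.4642, -0.2533, 0.1091]
ee_rot: [0.001, 0.999, 0.038, -0.002]
wrist_force: [0.4, 0.0, 0.2]
finger_gap: 0.0002
```

```bash
python3 - <<'E'
from tgt import *
o=readout.get_obs();p=c2w(-52.5,-205)
print(rel(o,[*p,.028],down(4.25)))
E
```

```text
(array([0.2919869 , 0.16741536, 8.11208773]), array([0.0520541 , 0.26193127, 0.09691509]))
```

>>> move_arm(
  motion="0.3 0.1 4 0 0.3 0;0.3 0.1 7 0 0.3 0;0.3 0.1 8.1 0 0.3 0;0.3 0.1 8.1 0 0.3 0;0.3 0.1 8.1 0 0.3 0",
)

```text
clock: 9.1
tcp_pos: [0.4677, -0.2542, 0.0292]
ee_rot: [0.001, 0.999, 0.038, 0.001]
wrist_force: [-0.2, -0.1, 0.9]
finger_gap: 0.0004
```

```bash
python3 - <<'E'
from tgt import *
o=readout.get_obs()
for y in (-186,-150,-126,-60):
  x=-52.5 if y<-126 else -38.5+(y+60)/6-0
  print(y,rel(o,[*c2w(x,y-11),.028],down(4.25))[0])
print(rel(o,[.4,.1,.028],down(4.25))[1],o['tcp_pos'])
im=optics.capture('wrist'); cv2.imwrite('pics/w9.png',im[:,:,::-1])
im2=optics.capture('side'); cv2.imwrite('pics/s9.png',cv2.resize(im2[:,:,::-1][130:250,180:330],None,fx=5,fy=5,interpolation=cv2.INTER_CUBIC))
E
```

```text
-186 [-0.08857771 -0.74450489  0.1211451 ]
-150 [-0.07994583 -4.34448869  0.11465188]
-126 [ 0.22580739 -6.74375955  0.11086964]
-60 [  1.34162752 -13.34109594   0.1009695 ]
[ 0.10346671 -0.10426486  0.13863352] [ 0.46769895 -0.25420328  0.02922652]
```

View pics/w9.png

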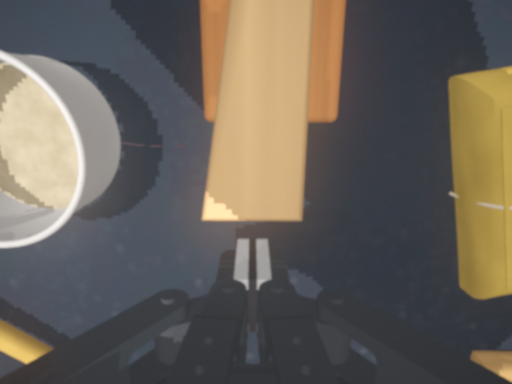

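View pics/s9.png

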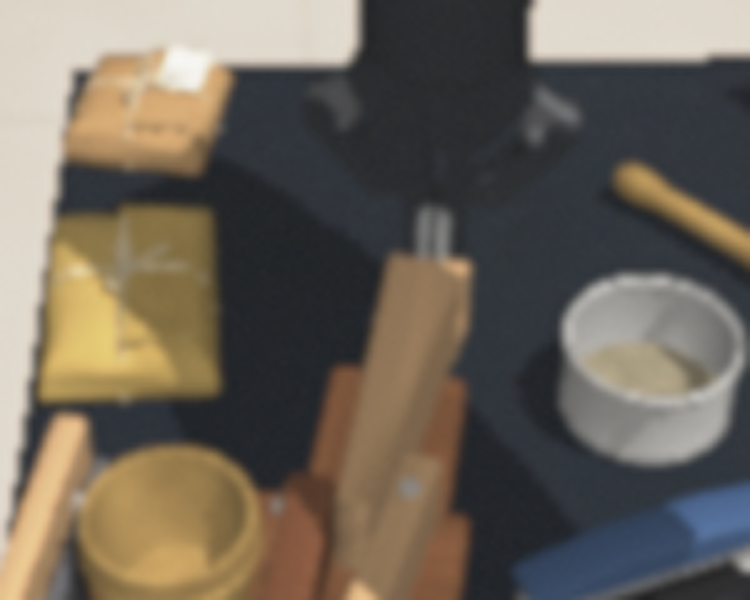

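>>> move_arm(
  motion="-0.1 -0.7 0.1 0 0 0;-0.1 -1.4 0.1 0 0 0;-0.1 -2.1 0.1 0 0 0;-0.1 -2.8 0.1 0 0 0;-0.1 -3.5 0.1 0 0 0;-0.1 -4.2 0.1 0 0 0;0 -4.9 0.1 0 0 0;0.1 -5.5 0.1 0 0 0;0.2 -6.1 0.1 0 0 0;0.2 -6.5 0.1 0 0 0",
)

```text
clock: 10.2
tcp_pos: [0.4657, -0.1896, 0.0291]
ee_rot: [0.002, 0.999, 0.038, 0.002]
wrist_force: [1.0, -2.3, 1.0]
finger_gap: 0.0003
```

```bash
python3 - <<'E'
from tgt import *
import pickle
o=readout.get_obs();R,p=obs_T(o)
print('tcp in cradle',Rc.T@(p[:2]-CR)*1000,p[2],o['wrist_force'])
im=optics.capture('wrist'); cv2.imwrite('pics/w10.png',im[:,:,::-1]);pickle.dump(o,open('w10.pkl','wb'))
im2=optics.capture('side'); cv2.imwrite('pics/s10.png',cv2.resize(im2[:,:,::-1][170:290,160:310],None,fx=5,fy=5,interpolation=cv2.INTER_CUBIC))
E
```

```text
tcp in cradle [ -48.78991817 -139.8689974 ] 0.029086698739978566 [ 0.95375916 -2.31625516  1.01531876]
```

View pics/w10.png

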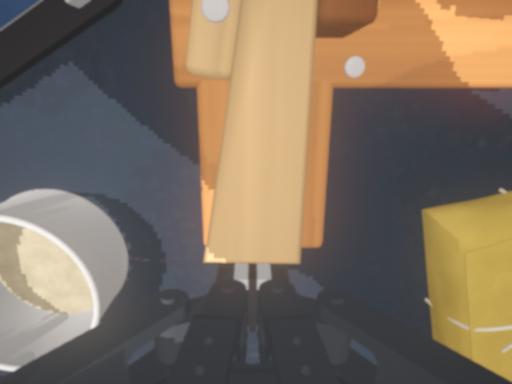

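View pics/s10.png

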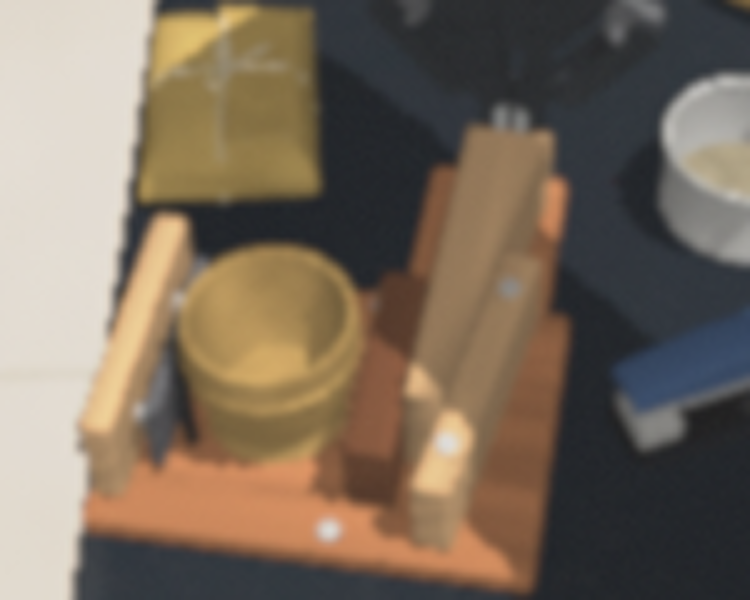

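```bash
python3 - <<'E'
from tgt import *
import pickle
o=pickle.load(open('w10.pkl','rb'));cam=rt('wrist',o)
for uv in ([205,264],[301,264]): print(Rc.T@(ray(uv,.057,cam)[:2]-CR)*1000)
o=readout.get_obs()
for x,y in ((-49,-126),(-45,-100),(-41,-75),(-38.5,-60)): print(rel(o,[*c2w(x,y-11),.028],down(4.25)))
E
```

```text
[ -67.64254926 -128.20280485]
[ -31.36386495 -128.25107476]
(array([ 0.02346727, -0.24435041,  0.0837983 ]), array([ 0.13933963, -0.1815197 ,  0.14405196]))
(array([ 0.42994977, -2.84333994,  0.07875389]), array([ 0.13933963, -0.1815197 ,  0.14405196]))
(array([ 0.83618281, -5.34233006,  0.07395229]), array([ 0.13933963, -0.1815197 ,  0.14405196]))
(array([ 1.08992256, -6.84169927,  0.07110304]), array([ 0.13933963, -0.1815197 ,  0.14405196]))
```

>>> move_arm(
  motion="0.1 -0.5 0.1 0 -0.2 0;0.2 -1.1 0.1 0 -0.2 0;0.3 -1.7 0.1 0 -0.2 0;0.4 -2.3 0.1 0 -0.2 0;0.4 -2.8 0.1 0 -0.2 0;0.5 -3.4 0.1 0 -0.2 0;0.6 -3.9 0.1 0 -0.2 0;0.7 -4.4 0.1 0 -0.2 0;0.8 -4.9 0.1 0 -0.2 0;0.9 -5.4 0.1 0 -0.2 0",
)

```text
clock: 11.3
tcp_pos: [0.4706, -0.1365, 0.0283]
ee_rot: [0.004, 0.999, 0.039, 0.0]
wrist_force: [-0.8, -12.5, 1.3]
finger_gap: 0.0001
```

```bash
python3 - <<'E'
from tgt import *
import pickle
o=readout.get_obs();R,p=obs_T(o)
print('tcp in cradle',Rc.T@(p[:2]-CR)*1000,p[2],o['wrist_force'])
print(rel(o,[*c2w(-38.5,-71.5),.028],down(4.25)))
im=optics.capture('wrist'); cv2.imwrite('pics/w11.png',im[:,:,::-1]);pickle.dump(o,open('w11.pkl','wb'))
E
```

```text
tcp in cradle [-40.01351541 -87.25013817] 0.028325997578967668 [ -0.79109957 -12.54213177   1.29847011]
(array([ 0.15732036, -1.57463037,  0.02068958]), array([ 0.43536857, -0.02092991,  0.21885935]))
```

View pics/w11.png

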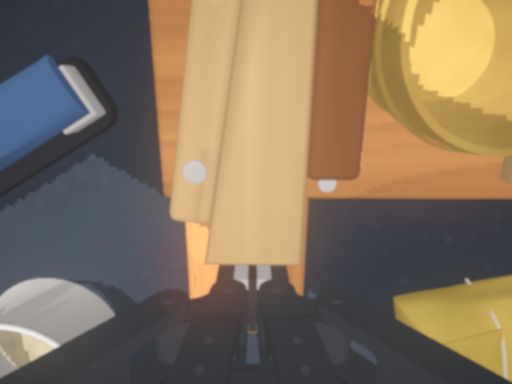

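>>> move_arm(
  motion="0.1 -0.4 0 0.4 0 0;0.1 -0.8 0 0.4 0 0;0.2 -1.1 0 0.4 0 0;0.2 -1.4 0 0.4 0 0",
)

```text
clock: 11.75
tcp_pos: [0.4718, -0.1242, 0.0287]
ee_rot: [0.003, 0.999, 0.04, 0.0]
wrist_force: [-0.6, -14.4, 1.1]
finger_gap: 0.0001
```

```bash
python3 - <<'E'
from tgt import *
import pickle
o=readout.get_obs();R,p=obs_T(o)
print('tcp in cradle',Rc.T@(p[:2]-CR)*1000,p[2],o['wrist_force'])
print(rel(o,[*c2w(-38.5,-71.5),.028],down(4.25)))
im=optics.capture('wrist'); cv2.imwrite('pics/w12.png',im[:,:,::-1]);pickle.dump(o,open('w12.pkl','wb'))
E
```

```text
tcp in cradle [-37.86166133 -75.09259297] 0.028734676581386148 [ -0.6176629  -14.38761526   1.058823  ]
(array([-0.0618895 , -0.36006117,  0.07116983]), array([ 0.35939449, -0.03810272,  0.31875343]))
```

View pics/w12.png

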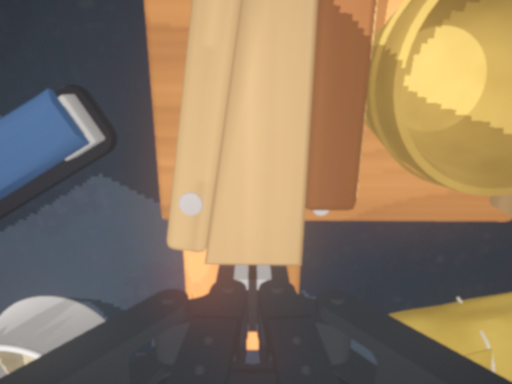

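>>> move_arm(
  motion="0 -0.2 0 0 0 0;0 -0.4 0 0 0 0;0 -0.5 0 0 0 0;0 -0.5 0 0 0 0",
)

```text
clock: 12.2
tcp_pos: [0.472, -0.1225, 0.0297]
ee_rot: [0.007, 0.999, 0.041, 0.001]
wrist_force: [-0.2, -19.2, 1.0]
finger_gap: 0.0001
```

```bash
python3 - <<'E'
from tgt import *
import pickle
o=readout.get_obs();R,p=obs_T(o)
print('tcp in cradle',Rc.T@(p[:2]-CR)*1000,p[2],o['wrist_force'])
im=optics.capture('wrist'); cv2.imwrite('pics/w13.png',im[:,:,::-1]);pickle.dump(o,open('w13.pkl','wb'))
E
```

```text
tcp in cradle [-37.51769862 -73.44305122] 0.029651691315683546 [ -0.24451598 -19.21517817   0.98327605]
```

View pics/w13.png

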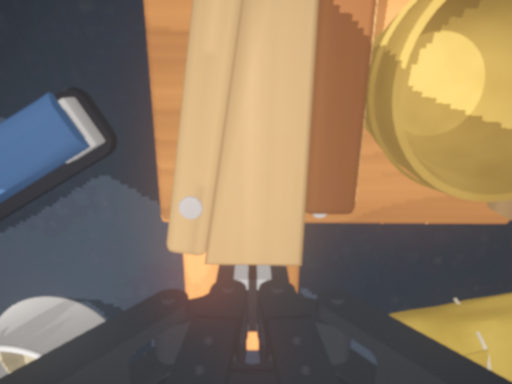

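```bash
python3 - <<'E'
from tgt import *
import pickle
im=cv2.imread('pics/w13.png'); cv2.imwrite('pics/w13c.png',cv2.resize(im[190:290,155:285],None,fx=6,fy=6,interpolation=cv2.INTER_CUBIC))
o=pickle.load(open('w13.pkl','rb'));cam=rt('wrist',o)
print('butt',[Rc.T@(ray(uv,.057,cam)[:2]-CR)*1000 for uv in ([206,265],[302,265])])
print('fence end',[Rc.T@(ray(uv,.052,cam)[:2]-CR)*1000 for uv in ([168,251],[205,254])])
print('pred fence', proj(np.r_[c2w(-57,-60),.052],cam), 'butt lvl',proj(np.r_[c2w(-57,-60),.057],cam))
E
```

```text
butt [array([-56.07411172, -62.27821884]), array([-19.61932869, -62.07758654])]
fence end [array([-71.41967855, -59.0810733 ]), array([-57.02674051, -60.30935343])]
pred fence [[205.04006454 253.29316887]] butt lvl [[203.33542187 259.64815423]]
```

View pics/w13c.png

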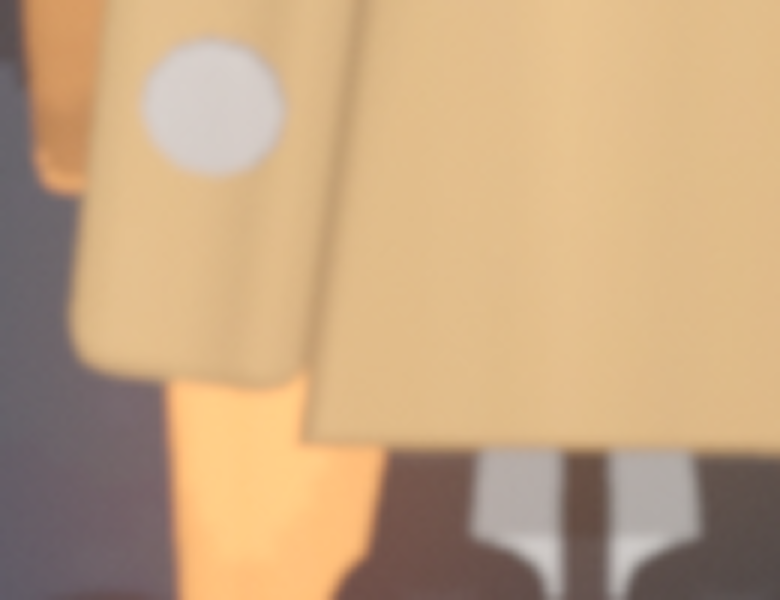

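>>> move_arm(
  motion="0 -0.3 0.1 -0.4 0 0;0 -0.5 0.1 -0.4 0 0;0 -0.6 0.1 -0.4 0 0;0 -0.6 0.1 -0.4 0 0",
)

```text
clock: 12.65
tcp_pos: [0.4726, -0.1217, 0.0303]
ee_rot: [0.017, 0.999, 0.042, 0.002]
wrist_force: [-1.9, -24.5, 1.6]
finger_gap: 0.0002
```

```bash
python3 - <<'E'
from tgt import *
import pickle
o=readout.get_obs();R,p=obs_T(o)
print('tcp in cradle',Rc.T@(p[:2]-CR)*1000,p[2],o['wrist_force'])
E
```

```text
tcp in cradle [-36.89052987 -72.70309758] 0.030260613725582416 [ -1.93987835 -24.51400367   1.57696027]
```

>>> move_arm(
  motion="0 0.4 0 2 0 0;0 1.5 0 2 0 0;0 3 0 2 0 0;0 3 0 2 0 0;0 3 -4 2 0 0;0 3 -8 2 0 0;0 3 -10 2 0 0;0 3 -10 2 0 0",
)

```text
clock: 13.45
tcp_pos: [0.4768, -0.1488, 0.135]
ee_rot: [0.001, 0.999, 0.043, 0.005]
wrist_force: [1.3, 0.4, 0.4]
finger_gap: 0.0
```

```bash
python3 - <<'E'
from tgt import *
import pickle
o=readout.get_obs();R,p=obs_T(o)
im=optics.capture('wrist'); cv2.imwrite('pics/w14.png',im[:,:,::-1]);pickle.dump(o,open('w14.pkl','wb'))
cv2.imwrite('pics/w14c.png',cv2.resize(im[:,:,::-1][60:230,190:390],None,fx=4,fy=3.5,interpolation=cv2.INTER_CUBIC))
im2=optics.capture('side'); cv2.imwrite('pics/s14.png',cv2.resize(im2[:,:,::-1][170:290,160:310],None,fx=5,fy=5,interpolation=cv2.INTER_CUBIC))
E
```

```text
(no output)
```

View pics/w14.png

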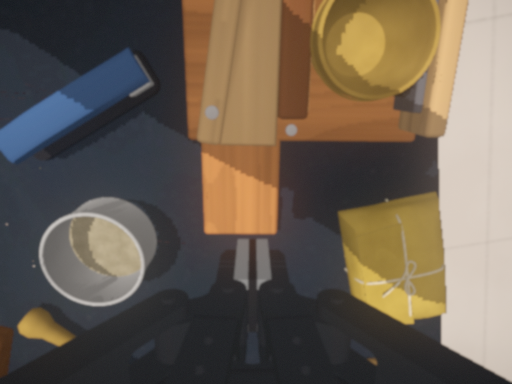

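View pics/s14.png

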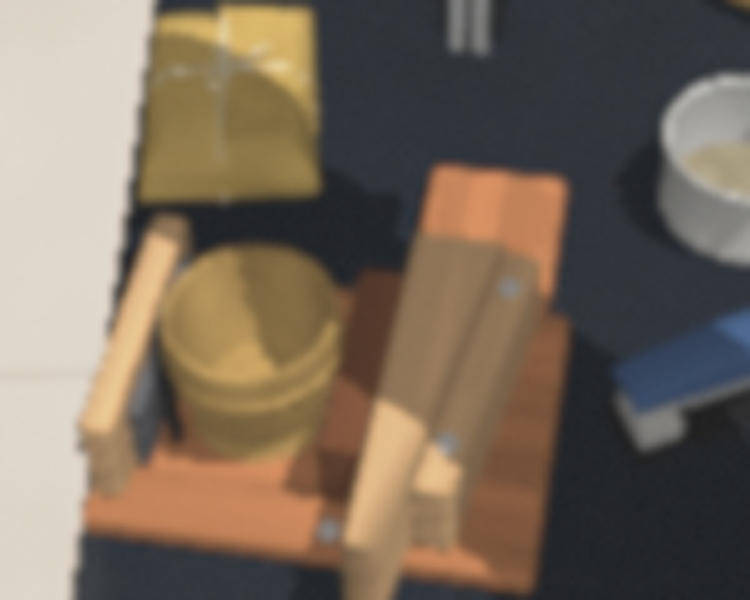

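```bash
python3 - <<'E'
from tgt import *
import pickle
im=cv2.imread('pics/w14.png'); cv2.imwrite('pics/w14c.png',cv2.resize(im[95:165,185:305],None,fx=6,fy=6,interpolation=cv2.INTER_CUBIC))
o=pickle.load(open('w14.pkl','rb'));cam=rt('wrist',o)
for y in (-56,-60,-64,-68,-72):print(y,proj(np.r_[c2w(-57,y),.057],cam),proj(np.r_[c2w(-20,y),.057],cam))
print('jaw at 0.011/.009 front-right top',proj(np.r_[c2w(0,-45),.05],cam),proj(np.r_[c2w(-2,-45),.05],cam),'fence',proj(np.r_[c2w(-57,-60),.052],cam))
E
```

```text
-56 [[218.49396484 137.28990306]] [[275.78361659 137.79056727]]
-60 [[218.61186041 143.4717181 ]] [[275.59457736 143.95689284]]
-64 [[218.72849784 149.587563  ]] [[275.40755135 150.05754918]]
-68 [[218.84389717 155.63848815]] [[275.22250654 156.09357977]]
-72 [[218.958078  161.6255218]] [[275.03941163 162.06600611]]
jaw at 0.011/.009 front-right top [[305.88624729 119.74058761]] [[302.84943099 119.71201961]] fence [[219.24466158 142.25692889]]
```

View pics/w14c.png

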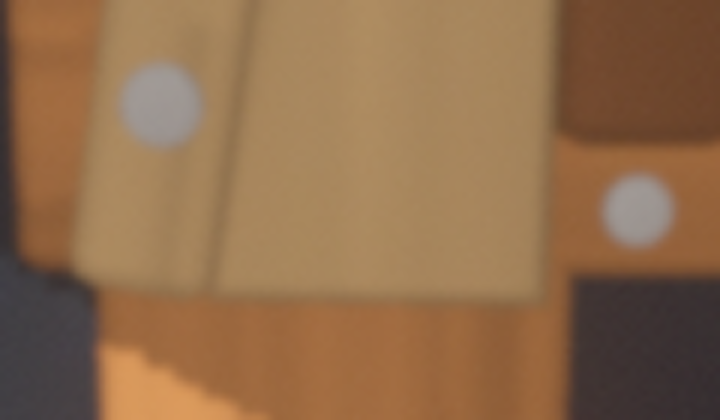

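```bash
python3 - <<'E'
from cell import readout,ctrl
o=readout.get_obs();print(o['clock'],abs(o['joint_velocities']).max(),o['wrist_force']);print(ctrl.job_done())
E
```

```text
13.55 0.029946092608985495 [ 0.05331185  0.16038884 -0.2040253 ]
the job is handed in; nothing more can be done
None
```

The wedge is driven home and the job is handed in at about 13.6 s; the hand-in reports no verdict.

- **Placing:** I pinched the wedge across its thickness and stood it thin end first in the slot's mouth, with the tip about 33 mm inside the fence's end. I let go while it was still loose. The picture after the release showed it had not moved.
- **Driving:** I pushed the thick end in with shut fingers. The push force rose to about 25 N, a little over the expected 20 N, and the wedge had almost stopped moving by then. I then backed off and lifted clear.
- **Last checks:** The wrist picture puts the wedge's thick end at cradle y of about -60 mm, level with the fence's end. The jaw has followed against the mortar, and the mortar stands upright against the pad. The tin, the amber packet and the part of the pestle in view look undisturbed. I did not take a last picture that included the brown packet.
- **Not measured:** The pad's travel was inferred from the wedge position and the force, since no reading of the pad itself is available.
- **Small disagreement:** The wedge's thin end looked about 14 mm wide in the pictures instead of 12, which made no difference to the fit.

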